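# Move the snap-fit cover to the canister of crispbread

## Robot

A 7-joint arm with a two-finger parallel gripper is mounted at the origin on the work surface. World frame = base frame: x ahead of the robot, y to its left, z up, the work surface at z = 0. Lengths are in m, angles in rad, forces in N, time in s.
With the tool pointing down it reaches from about 0.425 to 0.875 m from the base axis. Payload 4.7 kg.
Tool frame: the origin (TCP) lies on the centre line of the jaws, within the pads' length; the fingertips stand 22 mm ahead of it and the grasp point (between the pads) lies 3 mm ahead of it; z points along the fingers, y is the direction in which the jaws open and shut (so a half turn about z gives the same grasp; the last joint's range is limited). The gripper opens to 87 mm and grips with 3 to 60 N. Pads are 19 mm wide; open, the fingers measure 117 mm over their backs; the gripper's body (75 mm by 190 mm) begins 51 mm behind the grasp point.
Start: joints at [-1.149, 0.321, -0.07, 1.45, 0.023, 1.371, -0.057], TCP at [0.258, 0.597, 0.209] pointing down, gripper open.
Joint ranges: [-2.86, 2.86], [-0.3, 2.09], [-1.38, 1.24], [0.06, 2.45], [-1.56, 4.7], [0.09, 2.05], [-2.69, 2.69]. Speed limits (rad/s): [2.57, 2.57, 3.14, 3.14, 3.14, 3.14, 3.14].

## Interface

Orientations are given as a rotation vector (axis times angle).
In Python, from bench import ctrl, imaging, close_job, finder gives the robot as it stands. The module is installed in compiled form; this text tells all that it offers.
- The arm moves only by the shell command python3 -m jog 'ROWS' [FORCE]. ROWS is JSON, a list that holds one entry, the list of rows, each a list of 7 numbers: the shift along the tool's x, y, z in cm, then the turn, a rotation vector about the tool's x, y, z in degrees, then the finger opening in cm, from 0 to 8.7. In form: [[[dx, dy, dz, ax, ay, az, claw], ...]]. A call has 1 to 12 rows; each row shifts and turns the commanded pose from where the row before left it, along the tool's axes as they then stand; what a row does not reach is not made up. A row lasts 1/10 s, in which the tool goes at most 50 mm and 8.59 degrees, less where a joint would pass 70% of its speed; a pose out of reach is approached as far as the arm can. A call is refused whole if a number of a shift passes 5 or a number of a turn 8.59, either way. A call with a gripper value outside its range is refused whole. The fingers move at their own pace and stop on an object; FORCE is the grip in N (left out, the last holds). Time passes only in rows, so rows that do not move let the fingers close. It gives the time, the measured TCP pose, the force and the opening at its end, in the units of the state.
- ctrl.get_state(): the state, without advancing time (a new reading comes with each control period).
- imaging.get_image(name): name is "side" or "top" or "wrist"; returns a dict with "frame" (400x640x3 uint8, red, green, blue), "intrinsics" (3x3 intrinsics, pixels), "pose" (4x4, takes a point from camera to world coordinates). Camera axes: x right, y down, z forward; pixel columns grow to the right and rows downward; lengths in m; the calibration is good to about 2 mm. A picture is of the moment at which its call begins. There is no depth.
- close_job(): hands the job in, once; it reports no verdict.
Trained networks look in the newest picture that a camera, given by its name, has taken for a name from the list of things; names that differ only in an ending like _2 or _b are one class to them, and where a whole thing is asked for, a point or a joint stands for the part that bears it (a point fixed in the world has none). Each returns a list of dicts, best first, with "conf" (0 to 1); they miss things now and then, are a little off and sometimes report something else, mostly with a low value. They report only what shows in the picture. A call takes as long as a camera call. They do not tell look-alikes from the thing itself.
- finder.trace(label, camera): "region" (400x640 bool, what is visible of it) and "point" ([row, column] as shares, 0 to 1, of the picture: columns of its width, rows of its height, amid what is visible of it).
- finder.spot_point(label, camera): "point" ([row, column] as shares, 0 to 1, of the picture: columns of its width, rows of its height: a listed point, or the origin of a listed thing).
The state is a dict: "time": time; "joint_positions": joint angles; "qd": joint speeds; "joint_torque": joint torques, N m; "position": TCP position; "tool_rot": TCP orientation; "ft_force": force on the tool from outside, world axes, zero at the start; "torque": the same for the moment, N m; "grip_width": opening from 0.0 (shut) to 1.0 (fully open).
Only numpy, scipy, OpenCV 4.12 (cv2) and the standard library are available. Lean on these libraries where they do the work, as an engineer would, in place of code of your own. Each camera call takes 0.05 s, during which the arm holds its last target. There are 200 camera calls.

## Task

The snap-fit cover is on the empty canister, while the canister of crispbread, whose height is adjustable, stands open. Squeeze the cover's two side tabs together to free it, lift it off without lifting the canister, and fit it on the crispbread canister: pressed fully home on its gasket, both catches sprung out and locked. Treat the thin plastic gently: neither squeeze the tabs nor press the cover harder than needed, leave both canisters standing where they are, and leave everything else on the shelf alone.

Things in the scene. Friction and masses are not known exactly. Their poses are not given: they have to be found in the camera images.
- cover: Snap-fit cover, grey plastic, 120 g, round plate 82 mm across and 5 mm thick. Origin: centre of the plate's underside; z up, y towards tab_l. The plate's flat top (z +5 mm) may be pushed on, except a low central boss, 30 mm across, 8 mm high. Locked, the origin is 2.2 mm above the canister's rim (5 mm when just resting on the free gasket, 0 hard down). How it is turned about z does not matter.
- tab_l_pad (a point): Finger point of the tab at the cover's +y side: middle of the outer face of an upright tab 24 mm wide (along the cover's x), 5 mm thick, from the plate's top to 30 mm above it. This point is 28 mm out from the cover's axis and 15 mm above the plate's top. The outer faces of the two tabs are 56 mm apart, 43 mm when both are fully squeezed.
- tab_r_pad (a point): The same point on the opposing tab, at the cover's -y side. Squeeze both tabs towards each other along the cover's y.
- tab_l (a joint): How far tab_l is pressed in: 0 out, 0.0065 m fully in (stop). Its spring pushes back with about 3 N at 0 and 8 N fully in; a locked catch adds 2 to 3 N of rubbing. Under the tab a catch juts sideways from the plug, below the canister's bead (tip 38 mm from the axis, upper face 12 mm below the plate); it clears the bead at 0.004 to 0.005 m.
- tab_r (a joint): The same for tab_r. The catches are square above and below and cannot be forced over the bead, so hold both tabs squeezed to take the cover off and also while putting it on; let them spring out once it is pressed home.
- cover_plug (a point): Centre of the lower end of the cover's plug, 26 mm below the plate. The plug is 66 mm across for 19 mm below the plate, then tapers to 52 mm at this end, which guides it into the mouth.
- cover_gasket (a point): Centre of the plate's underside, where the springy silicone gasket runs round the edge, projecting 5 mm when free. Pressing the cover on, the gasket meets the canister's rim first and must be squashed by about 2.8 mm, taking about 8 N (about 14 N hard down on the rim), before the catches pass below the bead and can spring out. Let go sooner and they stay jammed in the bore.
- empty_can: Empty telescopic canister, clear acrylic, round, loose, 0.25 to 0.37 kg: a lower cup (94 mm across, 70 mm tall) and a sleeve (84 mm) twist-locked in it, here fully down, rim 95 mm above the foot. Origin: centre of the foot; z up. At the mouth an inward bead, 10 mm tall, narrows the bore to 69 mm (78 mm below it). The cover is locked on it at the start; pulled while locked, the canister comes up too.
- full_can: Open canister with upright slices of crispbread, else like the empty one, 0.46 to 0.69 kg. Its sleeve is locked at some height: the rim is 95 to 123 mm above the foot, different each time and not part of this pose, so it must be felt (or seen). The sleeve does not give when pressed. Origin: centre of the foot; z up. The bread ends 58 mm above the foot, clear of the plug.
- shelf: Low white MDF shelf that everything stands on: 360 x 860 mm, origin under its centre on the worktop, its top 60 mm up. Along its far (+x) edge is a 32 mm lip with a rolled placemat held by two spring clips, up to 135 mm above the worktop.
- dish: Bystander: cobalt ceramic dish, 124 mm across, 36 mm tall; origin under its centre.
- sieve: Bystander: steel sieve, bowl 106 mm across, 38 mm tall, wire handle reaching 155 mm along its -x; origin under the bowl's centre.
- spatula: Bystander: yellow plastic spatula lying along its x, 276 mm long, up to 62 mm wide; origin under its middle.
- round_box: Bystander: small clear round box with a hinged clear lid, 68 mm across, 31 mm tall; origin under its centre.
Not all that is in view belongs to the job. What is meant by the cover is not orange, and is the smaller of those in its own colour.

How it is judged:
By the outcome, as a careful person would: the job done as asked, in the order asked, and still so for the second after the job is handed in, with the robot touching nothing.
It also fails if it takes over 54 s, if anything falls off the work surface, if the arm or the gripper's body presses on something with over 40 N, if the wrist force passes 120 N, or if a joint passes its speed limit or range.

## Working session

There is one attempt and no reset: what is moved stays moved. The work goes in short steps, Python scripts to look and compute and a shell command to move; the robot and the scene stay as the last step left them, time stands still between calls to the robot, and variables do not carry over. Pictures are saved under pics/ and viewed, about 8 in all and at most 12, crops included, and the job is handed in when it is done.

```bash
mkdir -p pics
cat > h.py <<'E'
import numpy as np,cv2
from scipy.spatial.transform import Rotation as R
from bench import ctrl,imaging,finder
def img(n,save=None):
    d=imaging.get_image(n)
    if save: cv2.imwrite('pics/'+save,d['frame'][:,:,::-1])
    return d
def proj(d,p):
    T=np.linalg.inv(d['pose']);c=T[:3,:3]@np.array(p)+T[:3,3];u=d['intrinsics']@c;return u[:2]/u[2]
def ray(d,uv):
    r=d['pose'][:3,:3]@np.linalg.inv(d['intrinsics'])@np.array([uv[0],uv[1],1.]);return d['pose'][:3,3],r/np.linalg.norm(r)
def atz(d,uv,z):
    o,r=ray(d,uv);return o+r*(z-o[2])/r[2]
def tri(obs):
    A=np.zeros((3,3));b=np.zeros(3)
    for d,uv in obs:
        o,r=ray(d,uv);P=np.eye(3)-np.outer(r,r);A+=P;b+=P@o
    return np.linalg.solve(A,b)
E
python3 - <<'E'
from h import *
np.set_printoptions(precision=4,suppress=True)
for n in ['side','top','wrist']:
    d=img(n,n+'1.png');print(n,d['pose'][:3].tolist(),d['intrinsics'][0,0])
    for l in ['cover','tab_l_pad','tab_r_pad','empty_can','full_can']:
        for r in finder.spot_point(l,n)[:4]:
            print(l,round(r['conf'],2),np.array(r['point'])[::-1]*[640,400])
s=ctrl.get_state();print(s)
a=cv2.imread('pics/side1.png');b=cv2.imread('pics/top1.png')
cv2.imwrite('pics/st.png',cv2.resize(np.vstack([a,b]),(480,600),interpolation=cv2.INTER_AREA))
E
```

```text
side [[0.8801691653474074, -0.35270372318298676, 0.317651261644759, 0.1149088953087746], [-0.47451896072672534, -0.6701495373575268, 0.5707287915379085, -0.6571813127815503], [0.011575676329122908, -0.6530694306368595, -0.757209563123163, 1.0090070424467779]] 464.8346964160594
cover 0.82 [316.032 367.6  ]
cover 0.63 [236.288 211.   ]
tab_l_pad 0.64 [308.672 377.8  ]
tab_l_pad 0.59 [230.272 207.8  ]
tab_l_pad 0.43 [339.328 213.08 ]
tab_r_pad 0.44 [318.08 347.68]
tab_r_pad 0.38 [362.176 223.4  ]
empty_can 0.84 [346.496 251.6  ]
full_can 0.67 [315.072 186.08 ]
top [[0.08532886414899908, -0.9702168845119847, 0.22671167140422974, 0.2587368841226964], [-0.9963354419694157, -0.08443383435106488, 0.013660698824931759, -0.02366101223280027], [0.005888295054615935, -0.22704652524237126, -0.9738661116173594, 1.1798394592870116]] 421.9049384880039
cover 0.85 [424.832 302.2  ]
cover 0.77 [346.112 203.2  ]
cover 0.64 [240.192 274.32 ]
tab_l_pad 0.64 [439.424 309.8  ]
tab_l_pad 0.51 [239.296 286.2  ]
tab_l_pad 0.43 [339.968 204.32 ]
tab_r_pad 0.45 [240.576 263.2  ]
tab_r_pad 0.44 [359.296 198.08 ]

[... 210 characters left out ...]
037], [0.9178364478206718, -0.37915978284793944, -0.11753345958761485, 0.627887777991321], [-0.0009428087233862866, 0.29400178812438693, -0.9558044045155751, 0.3845559614991113]] 295.94775842113523
{'time': 0.9, 'joint_positions': array([-1.1489,  0.321 , -0.0701,  1.4505,  0.0226,  1.3708, -0.0569]), 'qd': array([-0.0006, -0.0018, -0.0007, -0.0009,  0.0001,  0.0002, -0.0016]), 'joint_torque': array([ -0.0005, -49.1101,  -0.4032, -31.2771,  -0.0637,   0.0337,
         0.    ]), 'position': array([0.2578, 0.5967, 0.2093]), 'tool_rot': array([0.636 , 3.0765, 0.0001]), 'ft_force': array([ 0.3786, -0.4702, -0.7564]), 'torque': array([-0.037 ,  0.0328, -0.0085]), 'grip_width': 0.9974480548930399}
```

View pics/top1.png

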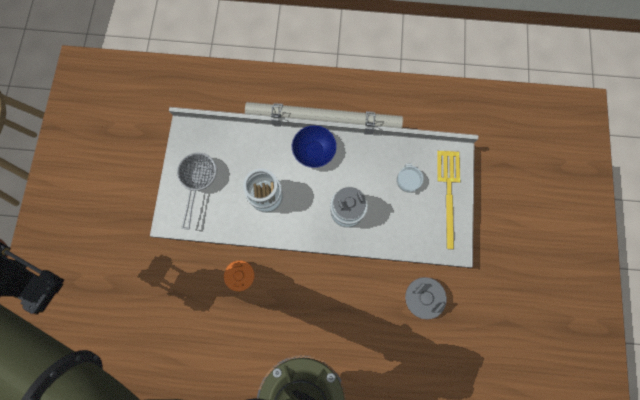

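View pics/side1.png

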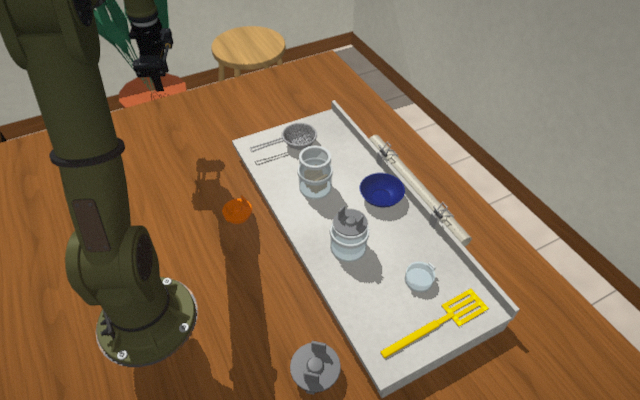

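Candidates for the cover, in top-view pixels: the grey one on the empty canister (350,204), a larger grey one on the worktop (426,298), and an orange one (240,274). By the description it is the grey one on the canister. I'll check that in a close crop.

Run:
```python
from h import *
np.set_printoptions(precision=4,suppress=True)
t=img('top');
def msk(l,n,near):
    rs=finder.trace(l,n)
    rs=[r for r in rs if np.hypot(*(np.array(r['point'])[::-1]*[640,400]-near))<30]
    m=rs[0]['region'];ys,xs=np.nonzero(m);print(l,n,round(rs[0]['conf'],2),xs.min(),xs.max(),ys.min(),ys.max(),xs.mean(),ys.mean());return m
for l,p in [('cover',(346,203)),('empty_can',(347,209)),('full_can',(265,192)),('cover',(425,300))]:
    try: msk(l,'top',p)
    except Exception as e: print(l,e)
s=img('side')
for l,p in [('cover',(350,220)),('empty_can',(348,240)),('full_can',(315,175))]:
    try: msk(l,'side',p)
    except Exception as e: print(l,e)
# two-view: empty can origin & full can
print('tri empty',tri([(t,(347.07,208.8)),(s,(346.5,251.6))]))
print('tri full',tri([(t,(267.2,199.2)),(s,(315.07,186.08))]))
print('cover z', atz(t,(346.1,203.2),.1572))
c=[]
for d,(x,y) in [(t,(350,205)),(t,(265,192)),(s,(350,232)),(s,(315,172))]:
    c.append(cv2.resize(d['frame'][y-32:y+32,x-40:x+40,::-1],(400,300),interpolation=cv2.INTER_CUBIC))
cv2.imwrite('pics/c2.png',np.vstack([np.hstack(c[:2]),np.hstack(c[2:])]))
```

```text
cover top 0.7 333 365 187 218 348.91356542617046 202.71188475390156
empty_can top 0.53 330 365 204 227 345.55595667870034 219.09386281588448
full_can top 0.92 243 282 169 212 262.4135849056604 190.36603773584906
cover top 0.84 405 445 278 319 425.0257731958763 298.1693667157585
cover side 0.69 356 362 216 227 359.3137254901961 221.72549019607843
empty_can side 0.65 329 369 227 261 348.1595411887383 244.5140771637122
full_can side 0.95 297 332 145 198 314.5301568154403 171.56151990349818
tri empty [ 0.5047 -0.078   0.039 ]
tri full [0.5153 0.1375 0.072 ]
cover z [ 0.497  -0.07    0.1572]
```

View pics/c2.png

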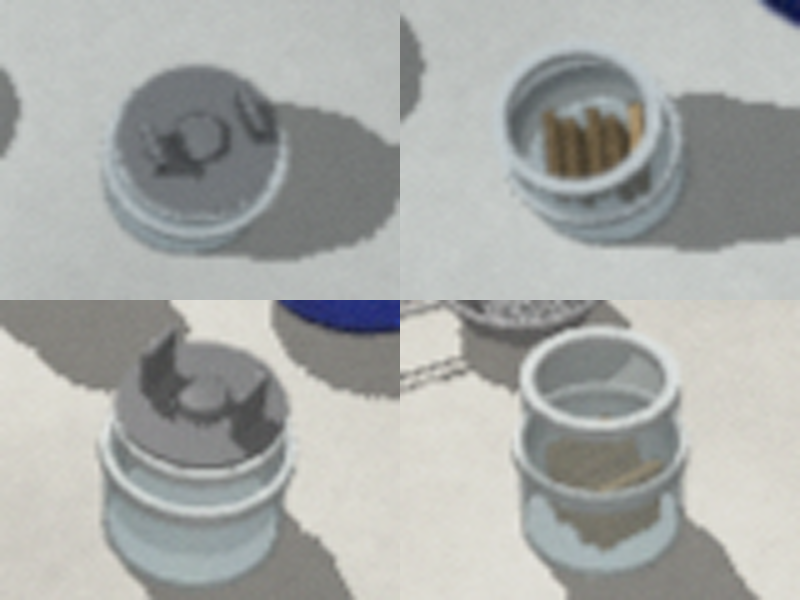

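The crop confirms it: the grey plate with two tabs and a boss sits on the empty canister (plate centre about (350,201) in the top view). The open canister's rim is at about (261,184) in the top view and (315,156) in the side view.

Run:
```python
from h import *
np.set_printoptions(precision=4,suppress=True)
t=img('top');s=img('side')
print('plate top',atz(t,(350,201),.1622), 'side plate centre',atz(s,(350.5,200+80/5),.1622))
print('tabs',atz(t,(310+150/5,173+148/5),.177),atz(t,(310+256/5,173+113/5),.177))
print('rim',tri([(t,(261.2,184)),(s,(315,155.8))]))
for z in (.155,.165,.175,.183): print(z,atz(t,(261.2,184),z),atz(s,(315,155.8),z))
```

```text
plate top [ 0.5022 -0.079   0.1622] side plate centre [ 0.5115 -0.0658  0.1622]
tabs [ 0.4926 -0.0542  0.177 ] [ 0.5146 -0.1046  0.177 ]
rim [0.5231 0.1419 0.1803]
0.155 [0.5284 0.1464 0.155 ] [0.537  0.1662 0.155 ]
0.165 [0.5258 0.1447 0.165 ] [0.5321 0.1565 0.165 ]
0.175 [0.5231 0.1431 0.175 ] [0.5271 0.1469 0.175 ]
0.183 [0.521  0.1417 0.183 ] [0.5232 0.1392 0.183 ]
```

```bash
python3 -m jog '[[[0,0,-4,0,0,0,8.7],[0,0,-4,0,0,0,8.7],[-3.3,-3.5,0,0,0,0,8.7],[-3.3,-3.5,0,0,0,0,8.7],[-3.3,-3.5,0,0,0,0,8.7],[-3.3,-3.5,0,0,0,0,8.7],[-3.3,-3.5,0,0,0,0,8.7],[-3.3,-3.5,0,0,0,0,8.7],[-3.3,-3.5,0,0,0,0,8.7],[-3.3,-3.5,0,0,0,0,8.7],[-3.3,-3.5,0,0,0,0,8.7]]]'
python3 -m jog '[[[-3.3,-3.5,0,0,0,0,8.7],[-3.3,-3.5,0,0,0,0,8.7],[-3.3,-3.5,0,0,0,0,8.7],[-3.3,-3.5,0,0,0,0,8.7],[-3.3,-3.5,0,0,0,0,8.7],[-3.3,-3.5,0,0,0,0,8.7],[0,0,0,0,0,8.5,8.7],[0,0,0,0,0,8.5,8.7],[0,0,0,0,0,8.5,8.7],[0,0,0,0,0,8.5,8.7],[0,0,0,0,0,8.5,8.7],[0,0,0,0,0,8.5,8.7]]]'
python3 -m jog '[[[0,0,0,0,0,8.5,8.7],[0,0,0,0,0,8.5,8.7],[0,0,0,0,0,8.5,8.7],[0,0,0,0,0,8.5,8.7],[0,0,0,0,0,8.5,8.7],[0,0,0,0,0,8.5,8.7],[0,0,0,0,0,8.5,8.7],[0,0,0,0,0,8.5,8.7],[0,0,0,0,0,8.5,8.7],[0,0,0,0,0,5.5,8.7],[0,0,0,0,0,0,8.7]]]'
python3 - <<'E'
from h import *
np.set_printoptions(precision=4,suppress=True)
s=ctrl.get_state();print(s['joint_positions'],s['position'],R.from_rotvec(s['tool_rot']).as_matrix())
w=img('wrist','w2.png')
for l in ['cover','tab_l_pad','tab_r_pad','cover_gasket']:
    for r in finder.spot_point(l,'wrist')[:3]:
        uv=np.array(r['point'])[::-1]*[640,400]; print(l,round(r['conf'],2),uv,atz(w,uv,.177 if 'tab' in l else .1572))
E
```

```text
time: 2.55
position: [0.4059, 0.1878, 0.2896]
tool_rot: [0.636, 3.076, 0.002]
ft_force: [1.5, 0.7, 0.7]
grip_width: 1.0
time: 3.75
position: [0.504, -0.0816, 0.2894]
tool_rot: [1.906, 2.497, 0.001]
ft_force: [-0.2, -0.2, 0.3]
grip_width: 0.995
time: 4.85
position: [0.504, -0.0816, 0.2894]
tool_rot: [-3.075, -0.643, -0.001]
ft_force: [-0.1, 0.1, 0.7]
grip_width: 1.002
[-0.496  -0.0267  0.5977  1.6818  0.0148  1.4815 -1.0583] [ 0.504  -0.0816  0.2894] [[ 0.9162  0.4007  0.0004]
 [ 0.4007 -0.9162  0.0002]
 [ 0.0004 -0.     -1.    ]]
cover 0.9 [104.832 209.8  ] [0.3874 0.1212 0.1572]
cover 0.88 [385.472 325.68 ] [ 0.3744 -0.2321  0.1572]
cover 0.58 [310.784 189.12 ] [ 0.4994 -0.0768  0.1572]
tab_l_pad 0.74 [286.528 195.   ] [ 0.489 -0.055  0.177]
tab_l_pad 0.53 [ 98.176 231.48 ] [0.3727 0.1116 0.177 ]
tab_r_pad 0.75 [377.088 321.88 ] [ 0.3883 -0.209   0.177 ]
tab_r_pad 0.65 [286.72 193.  ] [ 0.491  -0.0544  0.177 ]
tab_r_pad 0.63 [ 94.08 195.6 ] [0.4105 0.1232 0.177 ]
cover_gasket 0.97 [104.128 208.48 ] [0.3886 0.1222 0.1572]
cover_gasket 0.85 [313.728 188.12 ] [ 0.5017 -0.0792  0.1572]
cover_gasket 0.74 [454.912 149.   ] [ 0.5984 -0.1963  0.1572]
```

View pics/w2.png

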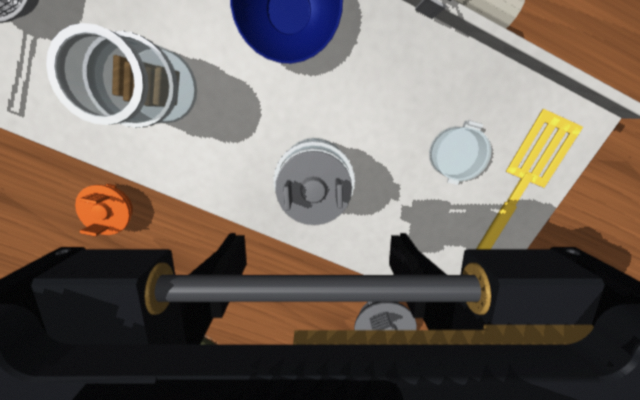

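The wrist view shows the grey cover at (314,187), with its tabs lined up with the jaws. I'll refine the centre and yaw from a crop.

Run:
```python
from h import *
w=img('wrist');f=w['frame'][135:235,262:372,::-1]
np.set_printoptions(precision=4,suppress=True)
s=ctrl.get_state();p=s['position'];M=R.from_rotvec(s['tool_rot']).as_matrix()
# overlay model at hypothesis: plate top circle & tab outer top edges
for c in [(.502,-.079)]:
    k=cv2.resize(f,None,fx=6,fy=6,interpolation=cv2.INTER_CUBIC)
    th=np.linspace(0,2*np.pi,200)
    def dr(P,col):
        q=np.array([proj(w,x) for x in P]);q=((q-[262,135]+.5)*6).astype(int);cv2.polylines(k,[q],False,col,1)
    dr([(c[0]+.041*np.cos(a),c[1]+.041*np.sin(a),.1622) for a in th],(0,0,255))
    dr([(c[0]+.015*np.cos(a),c[1]+.015*np.sin(a),.1702) for a in th],(0,255,255))
    for sg in (1,-1):
        u=M[:2,0];v=M[:2,1]*sg
        for r in (.028,.023):
            dr([(*(np.array(c)+v*r+u*e),.1922) for e in (-.012,.012)],(0,255,0))
    cv2.imwrite('pics/c3.png',k)
```

```text
(no output)
```

View pics/c3.png

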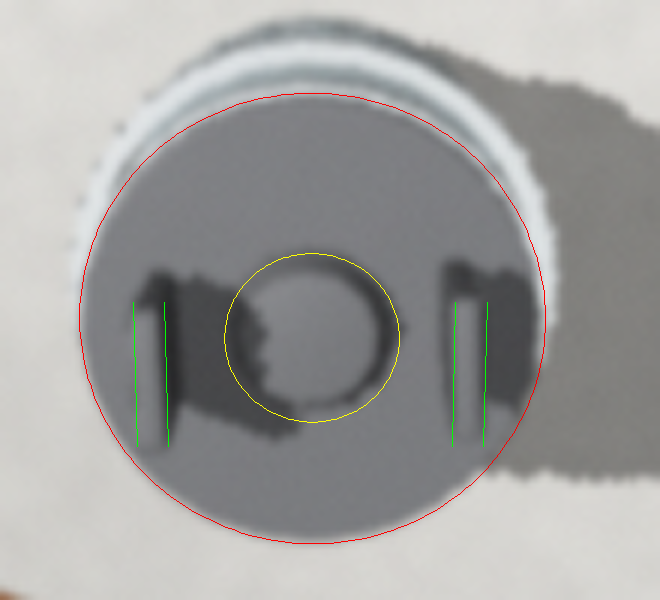

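```bash
python3 -m jog '[[[-0.08,-0.32,3,0,0,0,8.7],[0,0,3,0,0,0,8.7],[0,0,2,0,0,0,8.7],[0,0,0.9,0,0,0,6.3],[0,0,0,0,0,0,6.3],[0,0,0,0,0,0,6.3],[0,0,0.5,0,0,0,6.1],[0,0,0.5,0,0,0,6.1],[0,0,0,0,0,0,6.1]]]' 6
python3 -m jog '[[[0,0,0.1,0,0,0,6.1],[0,0,0,0,0,0,6.1]]]'
python3 -m jog '[[[0,0,0.1,0,0,0,6.1],[0,0,0,0,0,0,6.1]]]'
python3 -m jog '[[[0,0,0.1,0,0,0,6.1],[0,0,0,0,0,0,6.1]]]'
python3 -m jog '[[[0,0,0.05,0,0,0,6.1],[0,0,0,0,0,0,6.1]]]'
python3 - <<'E'
from h import *
img('wrist','w4.png')
E
```

```text
time: 6.05
position: [0.5018, -0.0789, 0.1899]
tool_rot: [-3.075, -0.644, 0.001]
ft_force: [-0.3, 1.0, 0.2]
grip_width: 0.705
time: 6.25
position: [0.502, -0.079, 0.1893]
tool_rot: [-3.075, -0.643, -0.0]
ft_force: [0.7, -0.2, 0.5]
grip_width: 0.699
time: 6.45
position: [0.502, -0.0789, 0.1882]
tool_rot: [-3.075, -0.643, -0.0]
ft_force: [-0.5, -0.2, -0.3]
grip_width: 0.702
time: 6.65
position: [0.502, -0.0789, 0.1872]
tool_rot: [-3.075, -0.643, 0.0]
ft_force: [-0.1, 0.1, 0.1]
grip_width: 0.702
time: 6.85
position: [0.502, -0.0789, 0.1867]
tool_rot: [-3.075, -0.643, -0.0]
ft_force: [0.2, -0.5, 0.7]
grip_width: 0.699
```

View pics/w4.png

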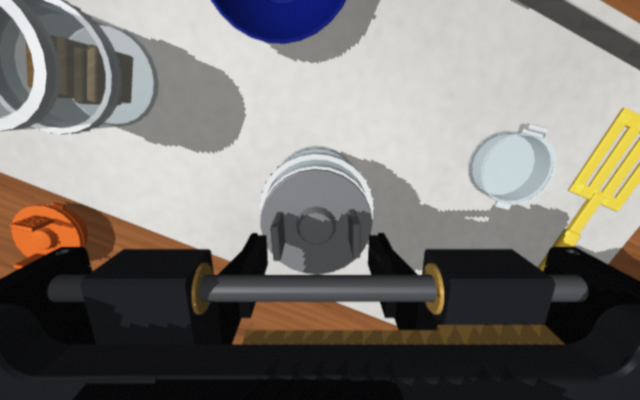

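The jaws straddle both tabs, at (276,237) and (357,237). The gaps look roughly equal, with the right one slightly larger. Next I'll feel for the plate top.

```bash
python3 -m jog '[[[0,0,0.05,0,0,0,6.1],[0,0,0,0,0,0,6.1]]]'
python3 -m jog '[[[0,0,0.05,0,0,0,6.1],[0,0,0,0,0,0,6.1]]]'
python3 -m jog '[[[0,0,0.05,0,0,0,5.8],[0,0,0,0,0,0,5.8]]]'
python3 -m jog '[[[0,0,0,0,0,0,5.7],[0,0,0,0,0,0,5.7]]]'
python3 -m jog '[[[0,0,0,0,0,0,5.6],[0,0,0,0,0,0,5.6]]]'
```

```text
time: 7.1
position: [0.502, -0.0789, 0.1862]
tool_rot: [-3.075, -0.644, -0.0]
ft_force: [0.6, -0.1, -0.5]
grip_width: 0.699
time: 7.3
position: [0.502, -0.0789, 0.1857]
tool_rot: [-3.075, -0.643, -0.0]
ft_force: [0.6, 0.4, 0.2]
grip_width: 0.7
time: 7.5
position: [0.502, -0.0789, 0.1852]
tool_rot: [-3.075, -0.644, 0.0]
ft_force: [0.5, -0.2, -0.3]
grip_width: 0.673
time: 7.7
position: [0.502, -0.079, 0.1853]
tool_rot: [-3.075, -0.643, -0.0]
ft_force: [0.4, 0.3, -0.6]
grip_width: 0.653
time: 7.9
position: [0.502, -0.0789, 0.1853]
tool_rot: [-3.075, -0.644, -0.0]
ft_force: [0.6, 0.7, -0.1]
grip_width: 0.644
```

```bash
python3 -m jog '[[[0,0,0.05,0,0,0,5.65],[0,0,0,0,0,0,5.65]]]'
python3 -m jog '[[[0,0,0.05,0,0,0,5.65],[0,0,0,0,0,0,5.65]]]'
python3 -m jog '[[[0,0,0.0,0,0,0,5.5],[0,0,0,0,0,0,5.5]]]'
python3 -m jog '[[[0,0,0.0,0,0,0,5.4],[0,0,0,0,0,0,5.4]]]'
```

```text
time: 8.1
position: [0.502, -0.079, 0.1847]
tool_rot: [-3.075, -0.643, 0.0]
ft_force: [0.1, 0.7, 0.3]
grip_width: 0.648
time: 8.3
position: [0.502, -0.0789, 0.1842]
tool_rot: [-3.075, -0.643, -0.0]
ft_force: [0.9, 0.3, -0.4]
grip_width: 0.648
time: 8.5
position: [0.502, -0.0789, 0.1843]
tool_rot: [-3.075, -0.643, -0.0]
ft_force: [-0.2, 0.1, 0.8]
grip_width: 0.635
time: 8.7
position: [0.5021, -0.0789, 0.1843]
tool_rot: [-3.075, -0.643, -0.0]
ft_force: [-1.3, -1.5, -0.8]
grip_width: 0.62
```

```bash
python3 -m jog '[[[0,0,0,0,0,0,5.0],[0,0,0,0,0,0,5.0],[0,0,0,0,0,0,4.7],[0,0,0,0,0,0,4.7]]]' 12
python3 -m jog '[[[0,0,0,0,0,0,4.4],[0,0,0,0,0,0,4.4],[0,0,0,0,0,0,4.4]]]'
```

```text
time: 9.1
position: [0.502, -0.0789, 0.1843]
tool_rot: [-3.075, -0.643, -0.0]
ft_force: [-0.4, -0.5, 0.5]
grip_width: 0.553
time: 9.4
position: [0.502, -0.079, 0.1843]
tool_rot: [-3.075, -0.643, -0.0]
ft_force: [0.2, -0.1, 0.4]
grip_width: 0.507
```

```bash
python3 -m jog '[[[0,0,-0.1,0,0,0,4.4],[0,0,-0.1,0,0,0,4.4],[0,0,-0.1,0,0,0,4.4],[0,0,0,0,0,0,4.4]]]'
python3 -m jog '[[[0,0,-0.2,0,0,0,4.4],[0,0,-0.2,0,0,0,4.4],[0,0,-0.2,0,0,0,4.4],[0,0,-0.2,0,0,0,4.4],[0,0,0,0,0,0,4.4]]]'
python3 - <<'E'
from h import *
w=img('wrist');s=img('side')
a=w['frame'][130:300,220:420,::-1];b=s['frame'][160:330,260:460,::-1]
cv2.imwrite('pics/c5.png',np.hstack([cv2.resize(x,(400,340)) for x in (a,b)]))
E
```

```text
time: 9.8
position: [0.5022, -0.0789, 0.1875]
tool_rot: [-3.075, -0.643, -0.001]
ft_force: [-0.4, 0.2, -0.2]
grip_width: 0.507
time: 10.3
position: [0.5022, -0.0789, 0.1957]
tool_rot: [3.075, 0.643, 0.001]
ft_force: [-0.5, -1.1, 0.3]
grip_width: 0.502
```

View pics/c5.png

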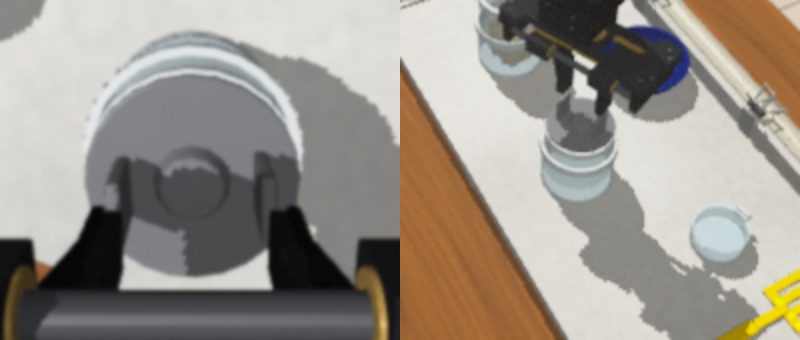

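Run:
```python
from h import *
w=img('wrist');p=ctrl.get_state()['position']
f=w['frame'][130:300,220:420,::-1];k=cv2.resize(f,None,fx=3.5,fy=3.5,interpolation=cv2.INTER_CUBIC)
th=np.linspace(0,2*np.pi,200)
for z,col in((.1622,(0,0,255)),(.1622+.0114,(0,255,0))):
    q=np.array([proj(w,(.502+.041*np.cos(a),-.079+.041*np.sin(a),z)) for a in th]);cv2.polylines(k,[((q-[220,130]+.5)*3.5).astype(int)],True,col,1)
cv2.imwrite('pics/c6.png',k)
```

```text
(no output)
```

View pics/c6.png

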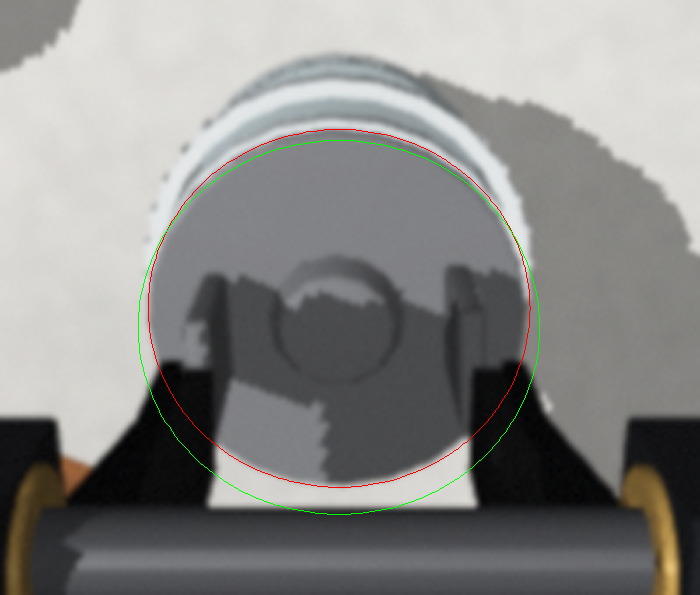

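Run:
```python
from h import *
np.set_printoptions(precision=1,suppress=True)
w=img('wrist');s=ctrl.get_state();p=s['position'];M=R.from_rotvec(s['tool_rot']).as_matrix();print(s['grip_width']*87,s['ft_force'])
g=s['grip_width']*.087/2
P=lambda v:(proj(w,v)-[220,130]+.5)*3.5
for sg in(1,-1):
    for x in (.0095,-.0095): print('tip',sg,x,P(p+M@[x,sg*g,.022]),'tcp lvl',P(p+M@[x,sg*g,0]))
c=np.array([.502,-.079,0]);
for sg in(1,-1):
    for r,n in((.028,'out'),(.0215,'sq'),(.023,'in'),(.0165,'insq')):
        print('tab',sg,n,[P(c+M@[x,sg*r,0]+[0,0,z]) for x in(.012,-.012) for z in(.1622,.1922)])
```

```text
43.97870169817452 [-0.4  1.1  0.4]
tip 1 0.0095 [447.4 293.7] tcp lvl [459.2 334.5]
tip 1 -0.0095 [444.7 379.9] tcp lvl [455.9 428.9]
tip -1 0.0095 [229.9 293.8] tcp lvl [217.4 334.7]
tip -1 -0.0095 [232.9 380.1] tcp lvl [221.1 429.1]
tab 1 out [array([471.6, 264.8]), array([491.1, 315.6]), array([467.6, 369.3]), array([485.8, 433.4])]
tab 1 sq [array([440.8, 264.8]), array([455.7, 315.6]), array([437.8, 369.3]), array([451.7, 433.4])]
tab 1 in [array([447.9, 264.8]), array([463.9, 315.6]), array([444.7, 369.3]), array([459.6, 433.4])]
tab 1 insq [array([417.2, 264.9]), array([428.5, 315.6]), array([414.9, 369.3]), array([425.5, 433.4])]
tab -1 out [array([206.9, 265. ]), array([186.5, 315.8]), array([211.1, 369.4]), array([192.2, 433.6])]
tab -1 sq [array([237.6, 265. ]), array([221.9, 315.8]), array([240.9, 369.4]), array([226.3, 433.5])]
tab -1 in [array([230.5, 265. ]), array([213.7, 315.8]), array([234. , 369.4]), array([218.4, 433.6])]
tab -1 insq [array([261.2, 264.9]), array([249.1, 315.7]), array([263.8, 369.4]), array([252.5, 433.5])]
```

The tabs are not squeezed: their inner edges match the free model, and the fingers closed in air above them. In the image the fingertips look higher than the stated geometry. I'll measure the real tip height.

Run:
```python
from h import *
np.set_printoptions(precision=1,suppress=True)
s=ctrl.get_state();p=s['position'];M=R.from_rotvec(s['tool_rot']).as_matrix();g=s['grip_width']*.087/2
out=[]
for n,(x0,y0,wd,ht,k) in {'side':(300,170,110,80,7),'wrist':(230,180,180,100,4)}.items():
    d=img(n);f=cv2.resize(d['frame'][y0:y0+ht,x0:x0+wd,::-1],None,fx=k,fy=k,interpolation=cv2.INTER_CUBIC)
    for t,col in((.022,(0,0,255)),(0,(0,255,255)),(-.015,(0,255,0))):
        for sg in(1,-1):
            q=np.array([proj(d,p+M@[x,sg*(g+o),t]) for x,o in((.0095,0),(-.0095,0),(-.0095,.01),(.0095,.01))])
            cv2.polylines(f,[((q-[x0,y0]+.5)*k).astype(int)],True,col,1)
    out.append(cv2.resize(f,(560,int(560*f.shape[0]/f.shape[1]))))
v=np.vstack(out);cv2.imwrite('pics/c7.png',cv2.resize(v,None,fx=.8,fy=.8) if v.shape[0]>600 else v)
print(v.shape)
```

```text
(718, 560, 3)
```

View pics/c7.png

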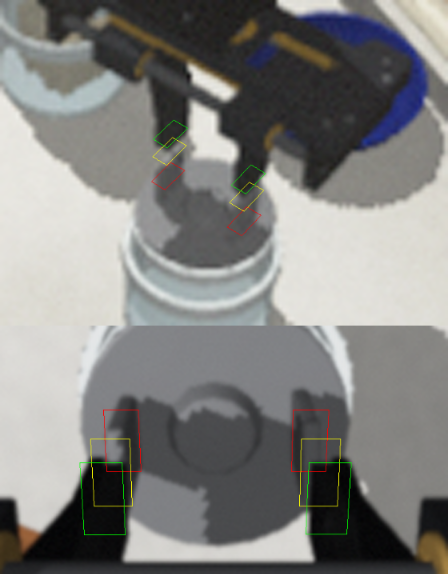

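The real fingertips are about 9 mm behind the reported TCP, not 22 mm ahead of it: they end between the yellow and green boxes in both views. They closed just above the tabs and nothing has been disturbed. I'll open, go lower and feel for contact.

```bash
python3 -m jog '[[[0,0,0,0,0,0,6.5],[0,0,0,0,0,0,6.5],[0,0,0,0,0,0,6.5],[0,0,0.4,0,0,0,6.5],[0,0,0.4,0,0,0,6.5],[0,0,0.4,0,0,0,6.5],[0,0,0.4,0,0,0,6.5],[0,0,0,0,0,0,6.5]]]' 6
python3 -m jog '[[[0,0,0.3,0,0,0,6.5],[0,0,0.3,0,0,0,6.5],[0,0,0.3,0,0,0,6.3],[0,0,0,0,0,0,6.1]]]'
python3 -m jog '[[[0,0,0.2,0,0,0,6.1],[0,0,0.2,0,0,0,6.1],[0,0,0,0,0,0,6.1]]]'
python3 -m jog '[[[0,0,0.1,0,0,0,6.0],[0,0,0.1,0,0,0,6.0],[0,0,0,0,0,0,6.0]]]'
python3 - <<'E'
from h import *
out=[]
for n,(x0,y0,wd,ht,k) in {'side':(310,180,80,60,7),'wrist':(230,170,180,120,4)}.items():
    d=img(n);f=cv2.resize(d['frame'][y0:y0+ht,x0:x0+wd,::-1],(400,300 if n=='side' else 267),interpolation=cv2.INTER_CUBIC);out.append(f)
cv2.imwrite('pics/c8.png',np.vstack(out))
E
```

```text
time: 11.4
position: [0.5015, -0.0789, 0.1784]
tool_rot: [-3.075, -0.643, 0.002]
ft_force: [-0.2, 0.2, -0.3]
grip_width: 0.747
time: 11.8
position: [0.5017, -0.0789, 0.1698]
tool_rot: [-3.075, -0.643, 0.001]
ft_force: [0.8, -0.8, -0.6]
grip_width: 0.712
time: 12.1
position: [0.5018, -0.0789, 0.166]
tool_rot: [-3.075, -0.643, 0.001]
ft_force: [-0.5, -1.0, -0.3]
grip_width: 0.697
time: 12.4
position: [0.5019, -0.0789, 0.1641]
tool_rot: [-3.075, -0.643, 0.0]
ft_force: [-0.6, 0.4, -0.0]
grip_width: 0.688
```

View pics/c8.png

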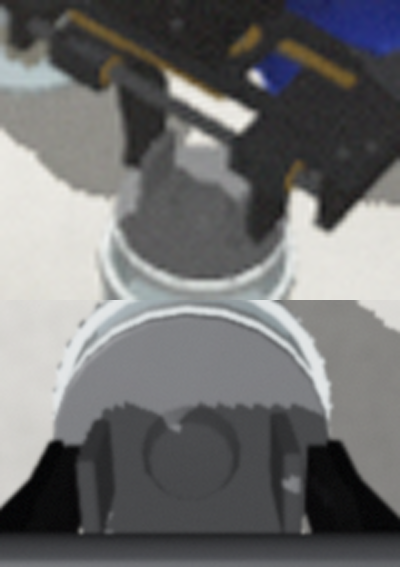

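The fingers now straddle the tabs, with inner faces at about 80 and 307 in the wrist crop. I'll continue down to feel the plate.

```bash
for i in 1 2 3 4 5 6; do python3 -m jog '[[[0,0,0.1,0,0,0,6.0],[0,0,0.05,0,0,0,6.0],[0,0,0,0,0,0,6.0]]]' | grep -E 'posi|ft'; done
```

```text
position: [0.5019, -0.0789, 0.1627]
ft_force: [-0.5, -0.2, -1.1]
position: [0.502, -0.079, 0.1612]
ft_force: [0.0, -0.8, 0.3]
position: [0.5019, -0.0789, 0.1597]
ft_force: [0.1, 0.3, 0.5]
position: [0.5019, -0.0789, 0.1582]
ft_force: [1.2, 0.4, 0.5]
position: [0.5019, -0.079, 0.1567]
ft_force: [-0.9, 0.0, -0.0]
position: [0.5019, -0.0789, 0.1551]
ft_force: [-0.2, -0.8, 0.4]
```

```bash
for i in 1 2 3 4; do python3 -m jog '[[[0,0,0.05,0,0,0,6.0],[0,0,0,0,0,0,6.0]]]' | grep -E 'posi|ft'; done
python3 - <<'E'
from h import *
out=[]
for n,(x0,y0,wd,ht,k) in {'side':(310,180,80,60,7),'wrist':(230,170,180,120,4)}.items():
    d=img(n);f=cv2.resize(d['frame'][y0:y0+ht,x0:x0+wd,::-1],(400,300 if n=='side' else 267),interpolation=cv2.INTER_CUBIC);out.append(f)
cv2.imwrite('pics/c9.png',np.vstack(out))
E
```

```text
position: [0.502, -0.0789, 0.1547]
ft_force: [-0.2, 0.5, -0.1]
position: [0.502, -0.0789, 0.1542]
ft_force: [-0.3, -0.5, -0.5]
position: [0.502, -0.0789, 0.1537]
ft_force: [-0.3, 0.1, -0.6]
position: [0.502, -0.0789, 0.1532]
ft_force: [0.5, 0.0, -0.1]
```

View pics/c9.png

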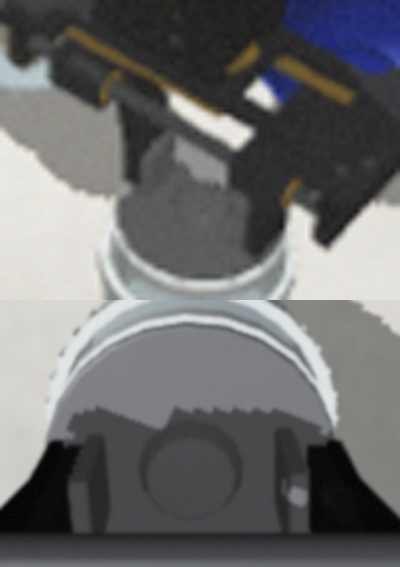

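```bash
for i in 1 2 3 4 5 6; do python3 -m jog '[[[0,0,0.06,0,0,0,6.0],[0,0,0,0,0,0,6.0]]]' | grep -E 'posi|ft'; done
```

```text
position: [0.5019, -0.0789, 0.1526]
ft_force: [0.6, 0.0, 0.8]
position: [0.502, -0.0789, 0.152]
ft_force: [0.0, -0.4, 0.2]
position: [0.502, -0.0789, 0.1514]
ft_force: [0.1, -0.2, 0.8]
position: [0.5019, -0.079, 0.1508]
ft_force: [0.2, -0.2, -0.6]
position: [0.502, -0.0789, 0.1502]
ft_force: [-0.1, -0.4, -0.5]
position: [0.502, -0.0789, 0.1496]
ft_force: [-0.0, -0.6, -0.3]
```

```bash
for i in 1 2; do python3 -m jog '[[[0,0,0.06,0,0,0,6.0],[0,0,0,0,0,0,6.0]]]' | grep -E 'posi|ft'; done
for c in 5.7 5.6 5.5 5.4; do :; done
python3 -m jog '[[[0,0,0,0,0,0,5.65],[0,0,0,0,0,0,5.65]]]' | grep -E 'ft|grip'
python3 -m jog '[[[0,0,0,0,0,0,5.55],[0,0,0,0,0,0,5.55]]]' | grep -E 'ft|grip'
python3 -m jog '[[[0,0,0,0,0,0,5.45],[0,0,0,0,0,0,5.45],[0,0,0,0,0,0,5.45]]]' | grep -E 'ft|grip'
```

```text
position: [0.5021, -0.0789, 0.1494]
ft_force: [-1.2, -0.4, 2.9]
position: [0.5021, -0.0789, 0.1493]
ft_force: [-2.5, -0.6, 6.9]
ft_force: [-3.9, 2.0, 6.0]
grip_width: 0.654
ft_force: [-3.4, 0.7, 7.5]
grip_width: 0.641
ft_force: [-2.2, 1.4, 7.6]
grip_width: 0.626
```

Plate contact was felt at TCP z = 0.1494, so the tips are 12.8 mm behind the TCP. I'll back off 1 to 2 mm and then squeeze.

```bash
python3 -m jog '[[[0,0,-0.16,0,0,0,5.6],[0,0,0,0,0,0,5.6],[0,0,0,0,0,0,5.6]]]' 
python3 -m jog '[[[0,0,0,0,0,0,5.4],[0,0,0,0,0,0,5.4]]]' 6
python3 -m jog '[[[0,0,0,0,0,0,5.4],[0,0,0,0,0,0,5.4]]]' 12
python3 -m jog '[[[0,0,0,0,0,0,5.1],[0,0,0,0,0,0,5.1]]]' 
python3 -m jog '[[[0,0,0,0,0,0,4.7],[0,0,0,0,0,0,4.7],[0,0,0,0,0,0,4.4],[0,0,0,0,0,0,4.4],[0,0,0,0,0,0,4.4]]]'
```

```text
time: 17.8
position: [0.502, -0.0784, 0.1499]
tool_rot: [-3.074, -0.644, 0.0]
ft_force: [-0.9, 1.9, 1.6]
grip_width: 0.642
time: 18.0
position: [0.5022, -0.0789, 0.15]
tool_rot: [3.075, 0.643, 0.001]
ft_force: [1.2, 0.7, -0.2]
grip_width: 0.627
time: 18.2
position: [0.5022, -0.079, 0.15]
tool_rot: [3.075, 0.643, 0.001]
ft_force: [1.5, 1.0, -1.3]
grip_width: 0.628
time: 18.4
position: [0.5023, -0.0795, 0.1502]
tool_rot: [3.074, 0.643, 0.001]
ft_force: [0.8, -0.7, 0.6]
grip_width: 0.595
time: 18.9
position: [0.502, -0.0785, 0.1504]
tool_rot: [-3.074, -0.644, -0.0]
ft_force: [-1.6, 1.6, 5.2]
grip_width: 0.513
```

```bash
python3 -m jog '[[[0,0,-0.1,0,0,0,4.4],[0,0,-0.1,0,0,0,4.4],[0,0,0,0,0,0,4.4]]]'
python3 -m jog '[[[0,0,-0.1,0,0,0,4.4],[0,0,-0.1,0,0,0,4.4],[0,0,0,0,0,0,4.4]]]'
python3 -m jog '[[[0,0,-0.2,0,0,0,4.4],[0,0,-0.2,0,0,0,4.4],[0,0,0,0,0,0,4.4]]]'
```

```text
time: 19.2
position: [0.5019, -0.0787, 0.1518]
tool_rot: [-3.075, -0.644, 0.0]
ft_force: [0.2, 1.3, 1.7]
grip_width: 0.507
time: 19.5
position: [0.5015, -0.0793, 0.1536]
tool_rot: [3.075, 0.643, -0.002]
ft_force: [-0.2, 0.8, -1.2]
grip_width: 0.51
time: 19.8
position: [0.5022, -0.0791, 0.1584]
tool_rot: [3.075, 0.643, 0.001]
ft_force: [0.9, 0.0, -1.1]
grip_width: 0.507
```

```bash
python3 -m jog '[[[0,0,-0.5,0,0,0,4.4],[0,0,-0.5,0,0,0,4.4],[0,0,-0.5,0,0,0,4.4],[0,0,-1,0,0,0,4.4],[0,0,-1.5,0,0,0,4.4],[0,0,-1.5,0,0,0,4.4],[0,0,-1.5,0,0,0,4.4],[0,0,0,0,0,0,4.4]]]'
python3 - <<'E'
from h import *
np.set_printoptions(precision=4,suppress=True)
t=img('top');s=img('side');w=img('wrist')
A=s['frame'][125:275,260:460,::-1];B=w['frame'][:,:,::-1]
cv2.imwrite('pics/c10.png',np.vstack([cv2.resize(A,(400,300),interpolation=cv2.INTER_CUBIC),np.hstack([cv2.resize(t['frame'][150:230,230:390,::-1],(400,200),interpolation=cv2.INTER_CUBIC)])]))
cv2.imwrite('pics/w10.png',B)
for n,d in (('top',t),('side',s)):
  for l in('full_can','empty_can'):
    for r in finder.trace(l,n)[:1]:
        ys,xs=np.nonzero(r['region']);print(n,l,round(r['conf'],2),xs.min(),xs.max(),ys.min(),ys.max())
E
```

```text
time: 20.6
position: [0.5036, -0.0791, 0.2308]
tool_rot: [3.074, 0.643, 0.008]
ft_force: [0.3, 0.1, -0.8]
grip_width: 0.51
top full_can 0.6 243 282 169 212
top empty_can 0.66 177 216 152 229
side empty_can 0.91 329 368 212 261
```

View pics/c10.png

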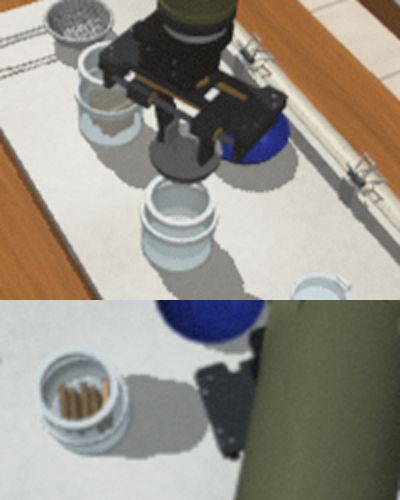

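Twelve pictures viewed, so no more viewing. The last one shows the cover lifted off, the empty canister standing in place and the open canister clear in both views. Now a numeric fit of the open canister's pose and rim height.

```bash
cat > fit.py <<'E'
from h import *
from scipy.optimize import minimize
np.set_printoptions(precision=4,suppress=True)
th=np.linspace(0,2*np.pi,60)
def pts(d,x,y,zr):
    P=[(x+r*np.cos(a),y+r*np.sin(a),z) for r,z in((.047,.06),(.047,.13),(.042,zr)) for a in th]
    return np.array([proj(d,p) for p in P],np.float32)
def soft(d,v):
    h=cv2.convexHull(pts(d,*v));m=np.zeros((1600,2560),np.uint8)
    cv2.fillConvexPoly(m,((h+.5)*4*16).astype(np.int32),255,shift=4);return cv2.resize(m,(640,400),interpolation=cv2.INTER_AREA)/255.
def fit(obs,bb,v0):
    def cost(v):
        c=0
        for d,m in obs: s=soft(d,v);c+=1-np.minimum(s,m).sum()/np.maximum(s,m).sum()
        for d,b in bb:
            q=pts(d,*v);c+=np.abs(np.array([q[:,0].min(),q[:,0].max(),q[:,1].min(),q[:,1].max()])-(np.array(b)+[-.5,.5,-.5,.5])).sum()*.02
        return c
    S=np.vstack([v0]+[np.array(v0)+e for e in np.diag([.004,.004,.008])])
    r=minimize(cost,v0,method='Nelder-Mead',options=dict(initial_simplex=S,xatol=1e-4,fatol=1e-4,maxiter=150));return r.x,r.fun
E
python3 - <<'E'
from fit import *
t=img('top');T=[(t,finder.trace('full_can','top')[0]['region'])]
s=img('side');sb=(s,(297,332,145,198))
w=img('wrist');rs=finder.trace('full_can','wrist')
W=[]
for r in rs[:2]:
    ys,xs=np.nonzero(r['region']);print('wrist',r['conf'],xs.min(),xs.max(),ys.min(),ys.max(),r['region'].sum())
v0=[.521,.1425,.178]
q=pts(w,*v0);print('pred wrist bbox',q.min(0),q.max(0))
print('top+side',fit(T,[sb],v0)); print('top',fit(T,[],v0)); print('side',fit([],[sb],v0))
E
```

```text
wrist 0.94 0 177 0 130 18575
wrist 0.69 251 384 181 303 9077
pred wrist bbox [-26.0902   0.4517] [179.8585 132.9616]
top+side (array([0.5241, 0.1481, 0.1775]), np.float64(0.1031494635683417))
top (array([0.5243, 0.1489, 0.1634]), np.float64(0.044076776227191417))
side (array([0.526 , 0.1471, 0.1775]), np.float64(0.02371551513671875))
```

```bash
python3 -m jog '[[[0,-2,0,0,0,0,4.4],[0,-2,0,0,0,0,4.4],[0,-2,0,0,0,0,4.4],[0,0,0,0,0,0,4.4],[0,0,0,0,0,0,4.4]]]'
cat > ring.py <<'E'
from fit import *
TH=np.linspace(0,2*np.pi,120,endpoint=False)
def samp(d,g,x,y,z,r):
    T=np.linalg.inv(d['pose']);P=np.stack([x+r*np.cos(TH),y+r*np.sin(TH),0*TH+z]);c=d['intrinsics']@(T[:3,:3]@P+T[:3,3:]);u=(c[:2]/c[2]).astype(np.float32)
    return cv2.remap(g,u[0][None],u[1][None],cv2.INTER_LINEAR,borderValue=float('nan'))[0]
def score(d,g,v):
    i=np.nanmean([samp(d,g,*v,r) for r in(.038,.0395,.041)],axis=0);o=samp(d,g,*v,.0445)
    k=samp(d,g,*v,.0325);e=np.clip(i-o,-40,40)+np.clip(i-k,-40,40);return np.nanmean(e)
E
python3 - <<'E'
from ring import *
t=img('top');s=img('side');w=img('wrist')
T=finder.trace('full_can','wrist')[0];ys,xs=np.nonzero(T['region']);print(T['conf'],xs.min(),xs.max(),ys.min(),ys.max())
G=lambda im:cv2.cvtColor(im,cv2.COLOR_BGR2GRAY).astype(np.float32)
views=[(t,G(cv2.imread('pics/top1.png'))),(s,G(cv2.imread('pics/side1.png'))),(w,G(w['frame'][:,:,::-1].copy()))]
cv2.imwrite('pics/w11.png',w['frame'][:,:,::-1])
m=T['region'];M=[(w,m)]
print('hull wrist',fit(M,[],[.523,.145,.178]))
for name,vs in(('t+s',views[:2]),('t+w',[views[0],views[2]]),('all',views)):
    f=lambda v:-sum(score(d,g,v) for d,g in vs)
    b=min(((f((x,y,z)),x,y,z) for x in np.arange(.515,.532,.002) for y in np.arange(.136,.153,.002) for z in np.arange(.156,.185,.003)))
    r=minimize(f,b[1:],method='Nelder-Mead',options=dict(initial_simplex=np.vstack([b[1:]]+[np.array(b[1:])+e for e in np.diag([.001,.001,.002])])))
    print(name,b,r.x,r.fun,[round(float(score(d,g,r.x)),1) for d,g in views])
E
```

```text
time: 21.7
position: [0.4781, -0.0241, 0.2281]
tool_rot: [3.074, 0.645, 0.001]
ft_force: [-0.4, -1.3, -1.1]
grip_width: 0.508
0.87 58 230 0 131
hull wrist (array([0.523 , 0.1463, 0.1755]), np.float64(0.01717650457941733))
t+s (np.float32(-115.36161), np.float64(0.525), np.float64(0.14800000000000002), np.float64(0.17400000000000002)) [0.5241 0.1462 0.1764] -121.06019592285156 [52.4, 68.7, 67.6]
t+w (np.float32(-121.510345), np.float64(0.523), np.float64(0.14800000000000002), np.float64(0.17400000000000002)) [0.5236 0.1476 0.1738] -122.31195831298828 [53.9, 50.3, 68.4]
all (np.float32(-180.31993), np.float64(0.523), np.float64(0.14600000000000002), np.float64(0.17700000000000002)) [0.5241 0.1465 0.176 ] -188.77783203125 [53.1, 67.9, 67.8]ring.py:7: RuntimeWarning: Mean of empty slice
  i=np.nanmean([samp(d,g,*v,r) for r in(.038,.0395,.041)],axis=0);o=samp(d,g,*v,.0445)
```

```bash
python3 -m jog '[[[2.2,-2.76,0,0,0,0,4.4],[2.2,-2.76,0,0,0,0,4.4],[2.2,-2.76,0,0,0,0,4.4],[2.2,-2.76,0,0,0,0,4.4],[2.2,-2.76,0,0,0,0,4.4],[0,0,0.8,0,0,0,4.4],[0,0,0.8,0,0,0,4.4],[0,0,0,0,0,0,4.4],[0,0,0,0,0,0,4.4]]]'
python3 - <<'E'
from ring import *
s=ctrl.get_state();print(s['position'],s['tool_rot'],s['ft_force'])
w=img('wrist')
cs=[r for r in finder.trace('cover','wrist')]
for r in cs[:3]:
    ys,xs=np.nonzero(r['region']);print('cover',round(r['conf'],2),xs.min(),xs.max(),ys.min(),ys.max())
M=R.from_rotvec(s['tool_rot']).as_matrix();p=s['position']
for z in(.0128,.010): # expected plate-top circle
    q=np.array([proj(w,(p[0]+.041*np.cos(a),p[1]+.041*np.sin(a),p[2]+z)) for a in th]);print('exp',z,q.min(0),q.max(0))
for l in('cover_gasket','cover'):
    for r in finder.spot_point(l,'wrist')[:2]:
        uv=np.array(r['point'])[::-1]*[640,400];print(l,round(r['conf'],2),atz(w,uv,p[2]+.007)-p)
s2=img('side')
for r in finder.trace('full_can','side')[:2]:
    ys,xs=np.nonzero(r['region']);print('full side',round(r['conf'],2),xs.min(),xs.max(),ys.min(),ys.max())
cv2.imwrite('pics/w12.png',w['frame'][:,:,::-1])
E
```

```text
time: 22.8
position: [0.5234, 0.1447, 0.2119]
tool_rot: [3.076, 0.639, -0.001]
ft_force: [0.1, -0.2, -0.8]
grip_width: 0.508
[0.5234 0.1447 0.2119] [ 3.0755  0.6393 -0.0008] [ 0.091  -0.2303 -0.8189]
cover 0.95 251 384 180 303
cover 0.51 86 205 1 218
exp 0.0128 [248.1317 181.646 ] [384.0584 305.3175]
exp 0.01 [249.1519 180.4929] [383.0655 302.6005]
cover_gasket 0.64 [0.0007 0.0016 0.007 ]
cover_gasket 0.38 [ 0.0029 -0.0258  0.007 ]
cover 0.95 [ 0.0001 -0.      0.007 ]
full side 0.65 298 332 153 198
```

```bash
python3 -m jog '[[[0.1,-0.2,0,0,0,0,4.4],[0,0,0.6,0,0,0,4.4],[0,0,0.6,0,0,0,4.4],[0,0,0.2,0,0,0,4.4],[0,0,0,0,0,0,4.4]]]'
for i in 1 2; do python3 -m jog '[[[0,0,0.2,0,0,0,4.4],[0,0,0.2,0,0,0,4.4],[0,0,0,0,0,0,4.4]]]' | grep -E 'posi|ft'; done
```

```text
time: 23.6
position: [0.5231, 0.1486, 0.1973]
tool_rot: [3.075, 0.643, -0.002]
ft_force: [0.8, -0.3, -1.6]
grip_width: 0.507
position: [0.5234, 0.1487, 0.1938]
ft_force: [0.4, 0.2, -1.3]
position: [0.5239, 0.1482, 0.1906]
ft_force: [-0.9, -1.1, 2.6]
```

```bash
python3 -m jog '[[[0,0,-0.4,0,0,0,4.4],[-0.1,0.17,-0.1,0,0,0,4.4],[0,0,0,0,0,0,4.4],[0,0,0,0,0,0,4.4]]]'
python3 - <<'E'
from ring import *
s=ctrl.get_state();p=s['position'];print(p,s['ft_force'])
w=img('wrist')
r=finder.trace('cover','wrist')[0];ys,xs=np.nonzero(r['region']);print('cover',round(r['conf'],2),xs.min(),xs.max(),ys.min(),ys.max())
q=np.array([proj(w,(p[0]+.041*np.cos(a),p[1]+.041*np.sin(a),p[2]+.011)) for a in th]);print('exp',q.min(0),q.max(0))
s2=img('side')
r=finder.trace('full_can','side')[0];ys,xs=np.nonzero(r['region']);print('side can',r['conf'],xs.min(),xs.max(),ys.min(),ys.max())
# lower part of can silhouette vs model at candidates: columns extent in rows 170..198
m=r['region'][172:199];yy,xx=np.nonzero(m);print('lower ext',xx.min(),xx.max(),yy.max()+172)
for v in((.5238,.1464,.176),(.5238,.1484,.176),(.5258,.1464,.176)):
    P=pts(s2,*v)[:120];print(v,P[:,0].min(),P[:,0].max(),P[:,1].max())
E
```

```text
time: 24.6
position: [0.5231, 0.1469, 0.1949]
tool_rot: [-3.075, -0.643, 0.0]
ft_force: [-0.6, -0.3, -1.5]
grip_width: 0.506
[0.5231 0.1469 0.1949] [-0.5609 -0.3474 -1.4782]
cover 0.59 250 384 180 304
exp [248.7583 180.8476] [383.4117 303.5543]Traceback (most recent call last):
  File "<stdin>", line 7, in <module>
IndexError: list index out of range
```

```bash
for i in 1 2 3; do python3 -m jog '[[[0,0,0.15,0,0,0,4.4],[0,0,0.15,0,0,0,4.4],[0,0,0,0,0,0,4.4]]]' | grep -E 'posi|ft'; done
```

```text
position: [0.5231, 0.1468, 0.1917]
ft_force: [-0.6, -1.1, -1.7]
position: [0.5232, 0.1467, 0.1888]
ft_force: [-0.1, 0.4, -1.6]
position: [0.5232, 0.1467, 0.1858]
ft_force: [-0.4, 0.0, -1.3]
```

Entry is clean now. Continuing down to the gasket.

```bash
for i in 1 2 3; do python3 -m jog '[[[0,0,0.15,0,0,0,4.4],[0,0,0.15,0,0,0,4.4],[0,0,0,0,0,0,4.4]]]' | grep -E 'posi|ft|wid'; done
```

```text
position: [0.5232, 0.1468, 0.1828]
ft_force: [-0.0, -0.5, -0.2]
grip_width: 0.511
position: [0.5232, 0.1468, 0.1798]
ft_force: [-0.1, 0.4, -1.4]
grip_width: 0.51
position: [0.5232, 0.1468, 0.1768]
ft_force: [0.1, -0.3, -0.9]
grip_width: 0.506
```

```bash
for i in 1 2; do python3 -m jog '[[[0,0,0.05,0,0,0,4.4],[0,0,0,0,0,0,4.4]]]' | grep -E 'posi|ft|wid'; done
```

```text
position: [0.5233, 0.1468, 0.1765]
ft_force: [0.1, -0.4, -2.0]
grip_width: 0.505
position: [0.5233, 0.1469, 0.1762]
ft_force: [0.9, -0.0, -0.6]
grip_width: 0.507
```

```bash
for i in 1 2 3 4 5 6; do python3 -m jog '[[[0,0,0.05,0,0,0,4.4],[0,0,0,0,0,0,4.4]]]' | grep -E 'posi|ft|wid'; done
```

```text
position: [0.5233, 0.1468, 0.1758]
ft_force: [-0.2, -0.9, 0.4]
grip_width: 0.508
position: [0.5234, 0.1468, 0.1754]
ft_force: [-0.4, -1.3, 1.3]
grip_width: 0.507
position: [0.5234, 0.1468, 0.1749]
ft_force: [-0.3, -1.4, 3.6]
grip_width: 0.509
position: [0.5234, 0.1468, 0.1744]
ft_force: [-1.6, -0.7, 4.5]
grip_width: 0.509
position: [0.5235, 0.1468, 0.174]
ft_force: [-2.0, -1.0, 5.6]
grip_width: 0.509
position: [0.5235, 0.1468, 0.1736]
ft_force: [-1.5, -1.7, 6.2]
grip_width: 0.508
```

```bash
for i in 1 2; do python3 -m jog '[[[0,0,0.05,0,0,0,4.4],[0,0,0,0,0,0,4.4],[0,0,0,0,0,0,4.4]]]' | grep -E 'posi|ft|wid'; done
```

```text
position: [0.5235, 0.1468, 0.1733]
ft_force: [-1.9, -1.1, 6.5]
grip_width: 0.504
position: [0.5235, 0.1468, 0.173]
ft_force: [-2.4, -1.9, 7.8]
grip_width: 0.508
```

```bash
python3 -m jog '[[[0,0,0.02,0,0,0,4.5],[0,0,0,0,0,0,4.5]]]' | grep -E 'posi|ft|wid'; python3 -m jog '[[[0,0,0.02,0,0,0,4.6],[0,0,0,0,0,0,4.6]]]' | grep -E 'posi|ft|wid'
```

```text
position: [0.5235, 0.1468, 0.1729]
ft_force: [-2.8, -1.7, 8.9]
grip_width: 0.518
position: [0.5236, 0.1469, 0.1728]
ft_force: [-3.7, -2.6, 8.9]
grip_width: 0.529
```

```bash
python3 -m jog '[[[0,0,0.03,0,0,0,4.7],[0,0,0,0,0,0,4.7]]]' | grep -E 'posi|ft|wid'; python3 -m jog '[[[0,0,0.03,0,0,0,4.8],[0,0,0,0,0,0,4.8]]]' | grep -E 'posi|ft|wid'
```

```text
position: [0.5237, 0.1469, 0.1725]
ft_force: [-2.4, -2.2, 9.1]
grip_width: 0.539
position: [0.5237, 0.147, 0.1723]
ft_force: [-1.9, -1.0, 10.1]
grip_width: 0.55
```

```bash
python3 -m jog '[[[0,0,0,0,0,0,4.9],[0,0,0,0,0,0,4.9]]]' | grep -E 'posi|ft|wid'; python3 -m jog '[[[0,0,0,0,0,0,5.05],[0,0,0,0,0,0,5.05]]]' | grep -E 'posi|ft|wid'; python3 -m jog '[[[0,0,0,0,0,0,5.2],[0,0,0,0,0,0,5.2]]]' | grep -E 'posi|ft|wid'
```

```text
position: [0.5237, 0.147, 0.1723]
ft_force: [-2.7, -1.8, 9.4]
grip_width: 0.563
position: [0.5237, 0.147, 0.1723]
ft_force: [-2.0, -0.6, 8.8]
grip_width: 0.575
position: [0.5237, 0.1469, 0.1723]
ft_force: [-1.9, -1.0, 8.7]
grip_width: 0.599
```

```bash
python3 -m jog '[[[0,0,0,0,0,0,5.4],[0,0,0,0,0,0,5.5],[0,0,0,0,0,0,5.6]]]'; python3 -m jog '[[[0,0,0,0,0,0,5.8],[0,0,0,0,0,0,6.2],[0,0,0,0,0,0,6.4],[0,0,0,0,0,0,6.4]]]'
python3 - <<'E'
from ring import *
w=img('wrist','w13.png');s=ctrl.get_state();M=R.from_rotvec(s['tool_rot']).as_matrix()
r=finder.trace('cover','wrist')[0];ys,xs=np.nonzero(r['region']);print('cover',round(r['conf'],2),xs.min(),xs.max(),ys.min(),ys.max(),s['ft_force'])
E
```

```text
time: 30.5
position: [0.524, 0.1465, 0.1723]
tool_rot: [3.075, 0.644, 0.003]
ft_force: [-1.5, -2.7, 8.5]
grip_width: 0.638
time: 30.9
position: [0.5238, 0.1486, 0.1723]
tool_rot: [-3.072, -0.644, -0.004]
ft_force: [-2.2, 3.7, 8.4]
grip_width: 0.731
cover 0.78 256 386 183 306 [-2.4017  0.904   8.3278]
```

```bash
for i in 1 2 3 4 5 6; do python3 -m jog '[[[0,0,-0.04,0,0,0,6.4],[0,0,0,0,0,0,6.4]]]' | grep -E 'posi|ft'; done
```

```text
position: [0.5236, 0.1488, 0.1725]
ft_force: [-2.0, 2.2, 7.7]
position: [0.5236, 0.1488, 0.1728]
ft_force: [-1.7, 1.9, 7.1]
position: [0.5236, 0.1488, 0.173]
ft_force: [-1.5, 2.1, 5.9]
position: [0.5237, 0.1482, 0.1731]
ft_force: [-0.7, 3.2, 5.7]
position: [0.5235, 0.1471, 0.1731]
ft_force: [0.1, 2.8, 3.8]
position: [0.5232, 0.1462, 0.1731]
ft_force: [0.2, -0.1, 0.9]
```

```bash
python3 -m jog '[[[0,0,-0.1,0,0,0,6.6],[0,0,-0.1,0,0,0,6.8],[0,0,0,0,0,0,6.8]]]' | grep -E 'time|posi|ft'; python3 -m jog '[[[0,0,-0.5,0,0,0,7],[0,0,-1,0,0,0,7],[0,0,-2,0,0,0,8],[0,0,-3,0,0,0,8.7],[0,0,-3,0,0,0,8.7],[0,0,0,0,0,0,8.7],[0,0,0,0,0,0,8.7]]]'
python3 - <<'E'
from ring import *
w=img('wrist','w14.png');s=ctrl.get_state();M=R.from_rotvec(s['tool_rot']).as_matrix()
for r in finder.trace('cover','wrist')[:3]:
    ys,xs=np.nonzero(r['region']);print('cover',round(r['conf'],2),xs.min(),xs.max(),ys.min(),ys.max())
for zt in(.181,.183,.186,.189):
    q=np.array([proj(w,(.5236+.041*np.cos(a),.1466+.041*np.sin(a),zt)) for a in th]);print('exp',zt,q.min(0),q.max(0))
for l in('tab_l_pad','tab_r_pad','cover_gasket'):
    for r in finder.spot_point(l,'wrist')[:3]:
        uv=np.array(r['point'])[::-1]*[640,400];print(l,round(r['conf'],2),uv)
print('exp pads',[proj(w,np.array([.5236,.1466,.198])+M@[0,sg*r,0]) for sg in(1,-1) for r in(.028,.0215)])
s2=img('side','s14.png');t=img('top','t14.png')
for n,d in(('side',s2),('top',t)):
  for l in('empty_can','full_can','cover'):
    for r in finder.trace(l,n)[:2]:
        ys,xs=np.nonzero(r['region']);print(n,l,round(r['conf'],2),xs.min(),xs.max(),ys.min(),ys.max())
E
```

```text
time: 32.5
position: [0.5231, 0.1463, 0.1752]
ft_force: [0.1, -0.4, 0.2]
time: 33.2
position: [0.5238, 0.1469, 0.2718]
tool_rot: [-3.074, -0.643, -0.004]
ft_force: [-0.3, -0.1, -0.5]
grip_width: 0.995
cover 0.86 275 362 157 240
cover 0.75 230 258 258 306
cover 0.54 411 519 49 162
exp 0.181 [273.0535 155.0405] [360.344  238.7413]
exp 0.183 [272.747  155.3698] [360.6441 239.5988]
exp 0.186 [272.2792 155.8728] [361.1023 240.9066]
exp 0.189 [271.8014 156.387 ] [361.5701 242.2409]
tab_l_pad 0.51 [229.632 300.   ]
tab_l_pad 0.5 [284.928 207.2  ]
tab_r_pad 0.7 [347.52 202.32]
cover_gasket 0.47 [233.024 277.88 ]
exp pads [array([348.3494, 204.2245]), array([341.0021, 204.2294]), array([285.0443, 204.2669]), array([292.3928, 204.262 ])]
side empty_can 0.57 329 368 210 261
side full_can 0.6 297 332 159 199
side cover 0.86 300 329 139 165
side cover 0.65 289 339 341 393
top empty_can 0.94 329 367 187 227
top full_can 0.85 262 282 180 212
top cover 0.95 405 445 278 318
top cover 0.84 257 276 171 199
```

Run:
```python
from bench import close_job
print(close_job())
```

```text
the job is handed in; nothing more can be done
None
```

I moved the grey cover from the empty canister to the crispbread canister and pressed it home. All my last checks point to it being locked. I handed the job in after about 33 s, and no verdict was reported.

**Last checks**
- **Catches:** the tab points found in the wrist view, columns 285 and 347.5, match fully sprung-out tabs. That is only possible with the catches below the bead.
- **Lock:** as I lifted off, the push fell from about 8 N to 0 within 1 mm, and the cover did not rise with the fingers.
- **Height:** the plate's size in the picture fits the locked height, though only roughly (within 1–2 mm).
- **Canisters:** the outlines of both are where they were, to within about 1–2 pixels.
- **Bystanders:** I checked none of the other shelf items separately. The moves stayed clear of them.

**What went wrong or disagreed**
- **Fingertips:** I found them about 13 mm behind the reported TCP, not 22 mm ahead as stated. My first squeeze therefore closed on air above the tabs. I saw this in the pictures and redid it by feel, touching the plate with about 7 N.
- **First insertion:** it was about 2 mm off and touched the rim with about 4 N. I backed up, corrected and went in cleanly.
- **Pressing force:** the peak was about 11 N on the gasket, against the 8 N needed. The grip limit was 12 N.
- **Picture limit:** I used all 12 views before placing the cover, so every check from there on came from measurements rather than from looking.

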